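Flip the marker plate of the empty parts bin

ROBOT

A 6-joint arm with a two-finger parallel gripper is mounted at the origin on the work surface. World frame = base frame: x ahead of the robot, y to its left, z up, the work surface at z = 0. Lengths are in m, angles in degrees, forces in N, time in s.
With the tool pointing down it reaches from about 0.3 to 0.75 m from the base axis. Payload 8.5 kg.
Tool frame: the origin (TCP) lies midway between the tips of the shut fingers; the grasp point (between the pads) lies 19 mm behind it (env.grip_depth is the distance from the TCP to the grasp point, in m); y points along the fingers, x is the direction in which the jaws open and shut, and the axes are right-handed (so a half turn about y gives the same grasp; the last joint's range is limited). The gripper opens to 85 mm and grips with 20 to 120 N. Pads are 22 mm wide; open, the fingers measure 114 mm over their backs; the gripper's body (76 mm by 85 mm) begins 54 mm behind the grasp point. The pads swing forward as they close: fully open they stand 13 mm farther back than shut.
Start: joints at [-84.758, 21.807, 74.336, -0, 83.858, -12.336], TCP at [0.166, -0.524, 0.203] pointing down, gripper open.
Joint ranges: [-178.18, 178.18], [-50.72, 133.34], [12.68, 142.11], [-81.47, 261.47], [9.98, 163.14], [-165.26, 165.26]. Speed limits (degrees/s): [136.94, 136.94, 180, 180, 180, 180].

INTERFACE

Orientations are given as a 3x3 rotation matrix whose columns are the frame's x, y, z axes.
In Python, from rig import env gives the robot as it stands.
- The arm moves only by the shell command python3 -m inch 'ROWS' [FORCE]. ROWS is JSON, a list that holds one entry, the list of rows, each a list of 7 numbers: the gripper command: -1 is shut, 1 is fully open, values between are in proportion, then the shift along the world's x, y, z in cm, then the turn, a rotation vector about the world's x, y, z in degrees. In form: [[[grip, dx, dy, dz, rx, ry, rz], ...]]. A call has 1 to 20 rows; each row is the pose to reach, as a shift and turn from the pose commanded when the call began; what a row does not reach only later rows make up. A row lasts 1/8 s, in which the tool goes at most 62.5 mm and 10.7 degrees, less where a joint would pass 70% of its speed; a pose out of reach is approached as far as the arm can. A call with a gripper value outside its range is refused whole. The fingers move at their own pace and stop on an object; FORCE is the grip in N (left out, the last holds). Time passes only in rows, so rows that repeat a pose let the fingers close. It gives the time, the measured TCP pose, the force and the opening at its end, in the units of the state.
- env.observe(): the state, without advancing time (a new reading comes with each control period).
- env.get_image(name): name is "scene" or "side" or "wrist"; returns a dict with "frame" (420x560x3 uint8, red, green, blue), "mtx" (3x3 intrinsics, pixels), "distortion" ([k1, k2, p1, p2, k3] as OpenCV has them; the pictures are not rectified), "rvec" (rotation vector, rad) and "tvec" (3), from world to camera coordinates, as OpenCV has them. Camera axes: x right, y down, z forward; pixel columns grow to the right and rows downward; lengths in m; the calibration is good to about 2 mm. A picture is of the moment at which its call begins. There is no depth.
- env.close_job(): hands the job in, once; it reports no verdict.
The state is a dict: "time_s": time; "q": joint angles; "qvel": joint speeds; "joint_efforts": joint torques, N m; "position": TCP position; "tool_rot": TCP orientation; "ft_force": force on the tool from outside, world axes, zero at the start; "wrist_torque": the same for the moment, N m; "grip_width": finger opening in m.
Only numpy, scipy, OpenCV 4.12 (cv2) and the standard library are available. Lean on these libraries where they do the work, as an engineer would, in place of code of your own. Each camera call takes 0.05 s, during which the arm holds its last target.

TASK

One of the three black parts bins has run empty: flip the marker plate on its front lip right over its hinge, so that it lies flat across the front of that bin's mouth and shows its other face. Push it over with the fingertips, without gripping it, and do not shift or lift the bin. Leave the other two bins, their plates, the white housing and the loose heat sink as they are.

Things in the scene. Friction and masses are not known exactly. Their poses are not given: they have to be found in the camera images.
- empty_bin: The bin with nothing in it, 0.4 to 0.7 kg: black open-topped stacking bin standing loose on the bench, 190 (x) x 120 (y) mm, walls 5 mm, back wall 110 mm high, front lip 80 mm, side rims sloping up from lip to back at 0.12 rad. Origin: centre of its underside; z up, x from the front lip to the back wall (away from the robot).
- empty_bin_hinge (a point): middle of the hinge axis of the empty bin's marker plate, on the front lip, at (-95, 0, 88) mm in the bin's frame; same axes as the bin. The hinge axis runs along the bin's y. The plate can be turned by pushing or lifting it anywhere.
- empty_plate (a joint): hinge angle of the empty bin's plate, rad. 0: out in front of the bin, drooping 0.12 rad below level, with free space under it. Grows as the free edge rises and swings over towards the bin. pi (end stop): lying back over the mouth on the side rims. Starts at 0 to 0.3. Stiff hinge, 0.03 N m of friction (0.4 N at the free edge): the plate stays where it is left.
- empty_plate_edge (a point): middle of the free edge of the empty bin's marker plate, at mid-thickness, 76 mm from the hinge axis; about 79 mm high at joint 0, 97 mm at pi. The plate: grey leaf 118 mm wide, spanning 6 to 76 mm from the hinge axis, 3 mm thick, and 6 mm over the white labels (104 x 48 mm) on the middle of its two faces.
- empty_plate_label_a: white label with three black squares on the empty bin's plate: the face that is up at the start. Origin: the label's centre, 42 mm from the hinge axis.
- empty_plate_label_b: white label with a hollow black rectangle on the other face of the same plate, underneath at the start. Origin: the label's centre, 42 mm from the hinge axis.
- sink_bin: A bin with plate of the same kind and size, full of finned aluminium heat sinks, about 1 kg. Bystander. Frame as for the empty bin.
- sink_plate_edge (a point): middle of the free edge of the heat sink bin's marker plate, which lies out in front of its bin and stays so.
- coil_bin: A bin with plate of the same kind and size, full of round copper coils, about 1 kg. Bystander. Frame as for the empty bin.
- coil_plate_edge (a point): middle of the free edge of the coil bin's marker plate, which lies out in front of its bin and stays so.
- housing: open white plastic housing with a green circuit board in it, 140 (x) x 190 (y) x 50 mm high, loose, 0.6 kg. Bystander. Origin: centre of its underside.
- heat_sink: loose finned aluminium heat sink, 45 x 45 x 28 mm high, on the bench beside the bins. Bystander. Origin: centre of its underside.

How it is judged (in metres and radians):
At the end, for the whole second after the job is handed in: The empty bin's plate lies still within 0.12 rad of its end stop over the mouth; that bin stands on the bench, its middle and front lip within 20 mm of their start; the other bins, the free edges of their plates, the housing and the heat sink are within 20 mm of theirs (value of joint empty_plate above 3.02159 rad and velocity of joint empty_plate between -0.05 and 0.05 rad/s and distance of each of empty_bin_hinge, empty_bin from where it was at the start of the episode below 0.02 m and height (world z) of empty_bin below 0.008 m and linear speed of empty_bin below 0.01 m/s and not (distance of sink_bin from where it was at the start of the episode above 0.02 m) and not (distance of coil_bin from where it was at the start of the episode above 0.02 m) and not (distance of sink_plate_edge from where it was at the start of the episode above 0.02 m) and not (distance of coil_plate_edge from where it was at the start of the episode above 0.02 m) and not (distance of housing from where it was at the start of the episode above 0.02 m) and not (distance of heat_sink from where it was at the start of the episode above 0.02 m)); the robot touches nothing.
It fails at once if the marker plate is gripped (squeezed on both faces at once) (contact force between each of empty_plate_label_a, empty_plate_label_b and the fingers above 1.5 N).
It fails at once if the empty bin is lifted or tipped up (height (world z) of empty_bin above 0.02 m or angle between empty_bin's own z axis and vertical above 0.2 rad).
It fails at once if the empty bin is shifted by more than 30 mm (distance of empty_bin from where it was at the start of the episode above 0.03 m).
It fails at once if another bin, its plate, the housing or the heat sink is moved by more than 20 mm (distance of any of sink_bin, coil_bin, sink_plate_edge, coil_plate_edge, housing, heat_sink from where it was at the start of the episode above 0.02 m).
It also fails if it takes over 38 s, if anything falls off the work surface, if the arm or the gripper's body presses on something with over 40 N, if the wrist force passes 120 N, or if a joint passes its speed limit or range.

## Working session

There is one attempt and no reset: what is moved stays moved. The work goes in short steps, Python scripts to look and compute and a shell command to move; the robot and the scene stay as the last step left them, time stands still between calls to the robot, and variables do not carry over. Pictures are saved under pics/ and viewed, and the job is handed in when it is done.

```bash
mkdir -p pics; ls; python3 - <<'E'
from rig import env
import cv2
for n in ["scene","side","wrist"]:
    d=env.get_image(n); cv2.imwrite(f"pics/{n}0.png",d["frame"][:,:,::-1])
    R=cv2.Rodrigues(d["rvec"])[0]; print(n,(-R.T@d["tvec"].reshape(3)).round(3),R[2].round(2))
s=env.observe();print(s["time_s"],s["position"],s["tool_rot"],s["ft_force"])
E
```

```text
pics
scene [ 1.687 -0.021  0.882] [-0.81  0.06 -0.59]
side [ 0.093 -0.794  1.041] [ 0.35  0.61 -0.71]
wrist [ 0.232 -0.504  0.374] [-0.26 -0.08 -0.96]
0.15 [ 0.16608176 -0.52406922  0.20215973] [[ 3.02022879e-01 -8.99686696e-05  9.53300673e-01]
 [-9.53300085e-01  1.08531524e-03  3.02022796e-01]
 [-1.06180433e-03 -9.99999407e-01  2.42022892e-04]] [-0.21376739 -0.40701977  0.12580365]
```

View pics/scene0.png

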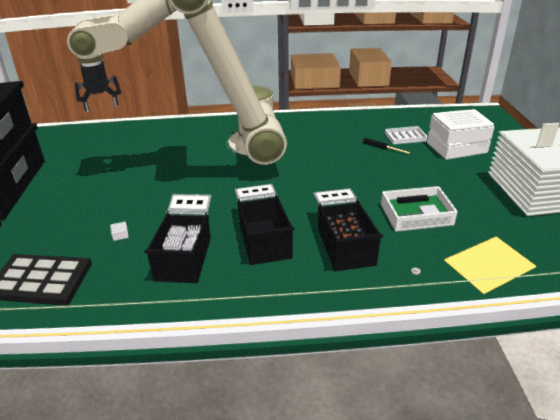

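View pics/side0.png

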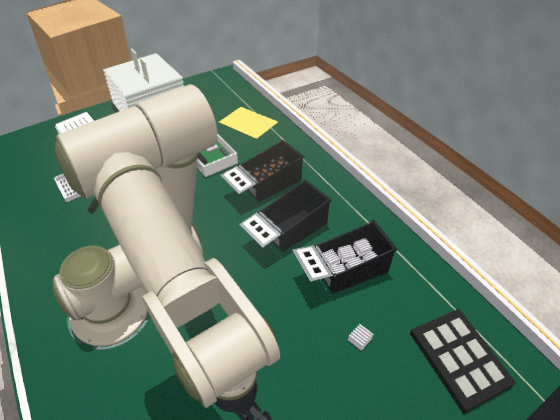

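The middle bin is the empty one: its label is at about (256,192) in the scene view and (262,229) in the side view. Next I'll zoom in and triangulate.

```bash
python3 - <<'E'
import cv2,numpy as np
a=cv2.imread("pics/scene0.png")[175:275,140:390]; cv2.imwrite("pics/sc.png",cv2.resize(a,(800,320),interpolation=cv2.INTER_CUBIC))
a=cv2.imread("pics/side0.png")[140:300,215:405]; cv2.imwrite("pics/sd.png",cv2.resize(a,(712,600),interpolation=cv2.INTER_CUBIC))
for n,roi in [("scene",(150,150,250,230)),("side",(200,150,340,290))]:
    im=cv2.imread(f"pics/{n}0.png"); m=((im.min(2)>170)).astype(np.uint8)
    k=np.zeros_like(m);k[roi[1]:roi[3],roi[0]:roi[2]+150]=1
    m=cv2.morphologyEx(m*k,cv2.MORPH_CLOSE,np.ones((3,3)))
    for c in cv2.findContours(m,0,2)[0]:
        if cv2.contourArea(c)>150:
            print(n,cv2.contourArea(c),cv2.minAreaRect(c),cv2.approxPolyDP(cv2.convexHull(c),3,True).reshape(-1,2).tolist())
E
```

```text
scene 523.0 ((188.5, 204.0), (18.0, 39.0), 90.0) [[208, 196], [205, 209], [180, 213], [169, 207], [173, 195]]
scene 169.5 ((391.0, 209.5), (39.0, 16.0), 90.0) [[383, 191], [399, 190], [399, 229]]
scene 403.5 ((335.1097717285156, 196.48780822753906), (12.920490264892578, 37.65715408325195), 83.6598129272461) [[354, 200], [322, 204], [316, 193], [349, 189]]
scene 371.5 ((255.3559112548828, 191.91921997070312), (12.09298038482666, 36.41109848022461), 82.40535736083984) [[274, 194], [240, 200], [237, 189], [269, 184]]
side 461.5 ((220.5908660888672, 273.60943603515625), (41.80769729614258, 27.9324951171875), 10.491477012634277) [[200, 270], [213, 258], [239, 289], [200, 284]]
side 1400.0 ((336.84613037109375, 257.23077392578125), (31.77081298828125, 77.66199493408203), 78.69007110595703) [[376, 255], [341, 271], [312, 278], [296, 250], [362, 239]]
side 604.5 ((259.9179992675781, 228.901611328125), (32.26529312133789, 23.302715301513672), 50.19443130493164) [[255, 214], [266, 218], [279, 234], [262, 246], [241, 224]]
side 373.0 ((238.0471649169922, 178.9150848388672), (27.704708099365234, 17.99884796142578), 47.48955535888672) [[235, 167], [254, 183], [239, 192], [223, 175]]
side 8135.5 ((430.224609375, 198.75473022460938), (208.19593811035156, 56.56203842163086), 42.06932830810547) [[334, 150], [410, 150], [486, 211], [489, 289]]
```

View pics/sc.png

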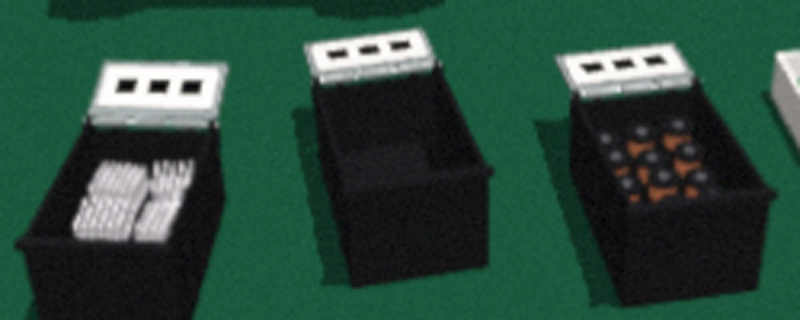

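View pics/sd.png

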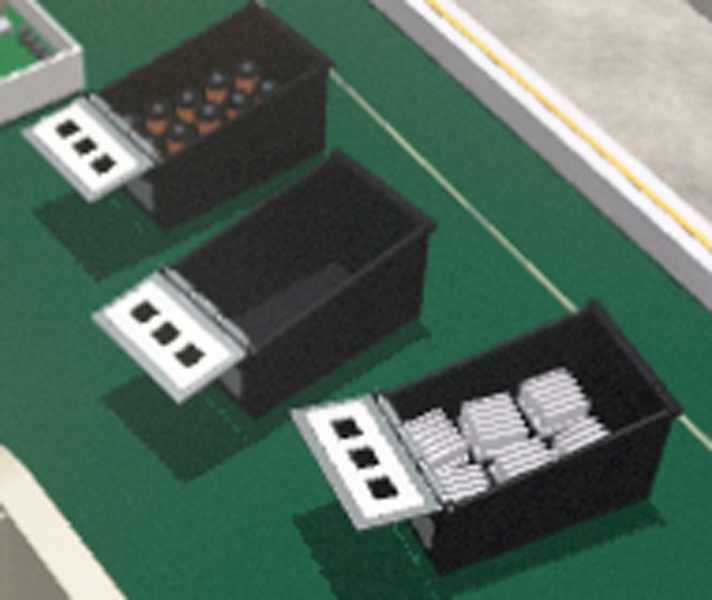

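```bash
cat > h.py <<'E'
import cv2,numpy as np,pickle
from rig import env
def cam(n):
    d=env.get_image(n); return {k:np.array(v) for k,v in d.items()}
def und(c,p):
    return cv2.undistortPoints(np.array(p,float).reshape(-1,1,2),c["mtx"],c["distortion"]).reshape(-1,2)
def ray(c,p):
    R=cv2.Rodrigues(c["rvec"])[0]; u=und(c,p); d=np.c_[u,np.ones(len(u))]@R
    return -R.T@c["tvec"].reshape(3), d
def plane(c,p,z):
    o,d=ray(c,p); return o+d*((z-o[2])/d[:,2:])
def tri(c1,p1,c2,p2):
    P=[np.c_[cv2.Rodrigues(c["rvec"])[0],c["tvec"].reshape(3)] for c in(c1,c2)]
    X=cv2.triangulatePoints(P[0],P[1],und(c1,p1).T,und(c2,p2).T); return (X[:3]/X[3]).T
E
python3 - <<'E'
from h import *
np.set_printoptions(precision=4,suppress=True)
a,b=cam("scene"),cam("side")
S=lambda x,y:(140+(x+.5)/3.2-.5,175+(y+.5)/3.2-.5)
D=lambda x,y:(215+(x+.5)/3.747-.5,140+(y+.5)/3.75-.5)
s=[S(337,54),S(369,49),S(401,45)]
d=[D(188,355),D(166,333),D(143,313)]
print("squares tri",tri(a,s,b,d))
print("plane .09",plane(a,s,.09),plane(b,d,.09))
print("back rim side",plane(b,[D(435,226),D(338,152)],.11)); print("scene",plane(a,[S(347,190),S(490,172)],.11))
print("hinge corners side",plane(b,[D(250,352),D(165,268)],.088))
print("free edge side",plane(b,[D(180,402),D(93,317)],.088))
print("free edge scene",plane(a,[S(305,44),S(430,30)],.088))
print("tri free",tri(a,[S(305,44),S(430,30)],b,[D(180,402),D(93,317)]))
print("other plates side, sink",plane(b,[D(360,528),D(295,410),D(440,505),D(382,397)],.088))
print("coil",plane(b,[D(92,198),D(25,130),D(155,158),D(95,97)],.088))
E
```

```text
squares tri [[ 0.4872 -0.0464  0.0864]
 [ 0.4834 -0.0165  0.0871]
 [ 0.4785  0.0138  0.086 ]]
plane .09 [[ 0.4928 -0.0465  0.09  ]
 [ 0.4873 -0.0161  0.09  ]
 [ 0.4834  0.0144  0.09  ]] [[ 0.4857 -0.049   0.09  ]
 [ 0.4823 -0.0196  0.09  ]
 [ 0.477   0.0092  0.09  ]]
back rim side [[ 0.7243 -0.0471  0.11  ]
 [ 0.7066  0.0726  0.11  ]]
scene [[ 0.7232 -0.0411  0.11  ]
 [ 0.7106  0.0768  0.11  ]]
hinge corners side [[ 0.5301 -0.0701  0.088 ]
 [ 0.5179  0.0463  0.088 ]]
free edge side [[ 0.4574 -0.0861  0.088 ]
 [ 0.441   0.028   0.088 ]]
free edge scene [[ 0.4695 -0.0768  0.088 ]
 [ 0.4568  0.0438  0.088 ]]
tri free [[ 0.46   -0.0786  0.0806]
 [ 0.4445  0.0417  0.0773]]
other plates side, sink [[ 0.5101 -0.2556  0.088 ]
 [ 0.5288 -0.1386  0.088 ]
 [ 0.5712 -0.269   0.088 ]
 [ 0.593  -0.1625  0.088 ]]
coil [[0.5051 0.1541 0.088 ]
 [0.4944 0.2674 0.088 ]
 [0.5773 0.1714 0.088 ]
 [0.5708 0.2758 0.088 ]]
```

```bash
python3 - <<'E'
from h import *
from scipy.spatial.transform import Rotation as R
s=env.observe();M=s["tool_rot"];yaw=np.arctan2(-(.4600-.4445+.7243-.7066+.7232-.7106+.4872-.4785)/1, 0) 
yaw=np.arctan2(.0155+.0177+.0126+.0087+.0164,.1203+.1197+.1179+.0602+.1141);print(np.degrees(yaw))
yb=np.array([-np.sin(yaw),np.cos(yaw),0])
for t in (30,45):
    zy=np.cos(np.radians(t));sy=np.sin(np.radians(t))
    y=np.array([np.cos(yaw)*sy,np.sin(yaw)*sy,-zy]);x=-yb;T=np.c_[x,y,np.cross(x,y)]
    print(t,R.from_matrix(T@M.T).as_rotvec(degrees=True).round(1), s["position"])
E
python3 -m inch '[[[-1,6,12,4,0,0,0],[-1,12,25,4,0,0,0],[-1,18,37,4,0,0,0],[-1,22,46,4,0,0,0],[-1,22,50,4,0,0,0],[-1,22,50,4,0,0,0],[-1,22,50,4,0,0,0],[-1,22,50,4,0,0,0],[-1,22,50,4,0,0,0]]]' 
```

```text
7.58829660296634
30 [  6.5 -29.3  -9.8] [ 0.1660933  -0.52416202  0.20233977]
45 [  9.8 -44.   -9.5] [ 0.1660933  -0.52416202  0.20233977]
time_s: 1.38
position: [0.3864, -0.022, 0.2429]
tool_rot: [[0.303, 0.001, 0.953], [-0.953, -0.0, 0.303], [0.0, -1.0, 0.001]]
ft_force: [1.0, -1.0, -0.4]
grip_width: 0.0001
```

Now I'll tilt 45° forward and move toward the start point (0.417, -0.024, z 0.10).

```bash

python3 -m inch '[[[-1,1,0,0,2,-9,-2],[-1,2,0,-1,4,-18,-4],[-1,3,0,-3,6,-26,-6],[-1,3,0,-6,8,-35,-8],[-1,3,0,-10,9.8,-44,-9.5],[-1,3,0,-14,9.8,-44,-9.5],[-1,3,0,-14,9.8,-44,-9.5],[-1,3,0,-14,9.8,-44,-9.5],[-1,3,0,-14,9.8,-44,-9.5]]]' 
python3 - <<'E'
from h import *
print(env.observe()["q"])
for n in ("scene","side"): cv2.imwrite(f"pics/{n}1.png",cam(n)["frame"][:,:,::-1])
E
```

```text
time_s: 2.5
position: [0.4155, -0.0239, 0.1016]
tool_rot: [[0.13, 0.699, 0.703], [-0.991, 0.095, 0.09], [-0.004, -0.709, 0.706]]
ft_force: [0.6, -0.8, 0.9]
grip_width: -0.0002
[-45.40156971  10.33613534 138.86813712  90.12285691  34.35692981
 -43.20364383]
```

View pics/side1.png

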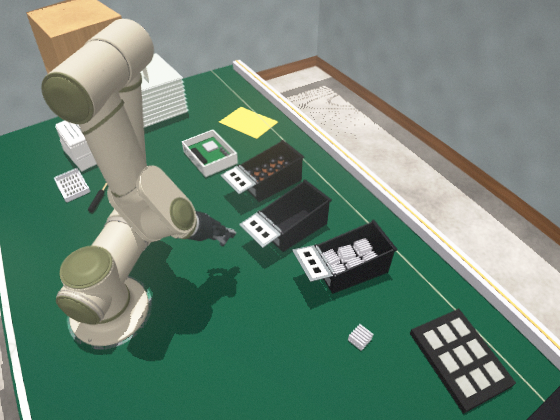

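The fingertips, at about (230,235) in the side view, are just in front of the plate's free edge. Now down beneath it.

```bash

python3 -m inch '[[[-1,0,0,-2,0,0,0],[-1,0,0,-4,0,0,0],[-1,0,0,-5.6,0,0,0],[-1,0,0,-5.6,0,0,0],[-1,0,0,-5.6,0,0,0]]]' 
python3 - <<'E'
from h import *
print(env.observe()["q"])
E
```

```text
time_s: 3.22
position: [0.4272, -0.0267, 0.0534]
tool_rot: [[0.134, 0.697, 0.705], [-0.991, 0.095, 0.095], [-0.001, -0.711, 0.703]]
ft_force: [-0.0, -0.5, 0.3]
grip_width: 0.0001
[-43.42937841  23.59677645 141.99719766 114.49949385  37.02932694
 -71.12544001]
```

```bash

python3 -m inch '[[[-1,2,0.2,0,0,0,0],[-1,4,0.5,0,0,0,0],[-1,4,0.5,0,0,0,0],[-1,4,0.5,0,0,0,0]]]' 
python3 - <<'E'
from h import *
print(env.observe()["q"])
for n in ("scene","side"): cv2.imwrite(f"pics/{n}2.png",cv2.resize(cam(n)["frame"][140:300,180:405,::-1],(788,560),interpolation=cv2.INTER_CUBIC))
E
```

```text
time_s: 3.72
position: [0.4662, -0.0216, 0.0529]
tool_rot: [[0.134, 0.696, 0.706], [-0.991, 0.095, 0.094], [-0.002, -0.712, 0.702]]
ft_force: [0.9, 0.4, -0.8]
grip_width: -0.0002
[-35.98418209  23.86842044 135.45845288 114.67014917  32.29748955
 -62.67809154]
```

View pics/side2.png

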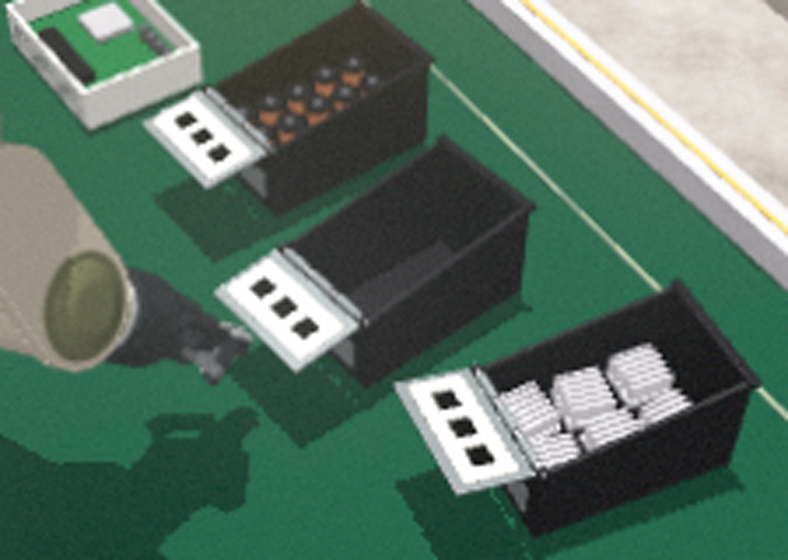

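```bash

python3 -m inch '[[[-1,0,0,0.7,0,0,0],[-1,0,0,1.4,0,0,0],[-1,0,0,2.1,0,0,0],[-1,0,0,2.8,0,0,0],[-1,0,0,3.5,0,0,0],[-1,0,0,4.2,0,0,0],[-1,0,0,5,0,0,0],[-1,0,0,5,0,0,0]]]' 
python3 - <<'E'
from h import *
for n in ("scene","side"): cv2.imwrite(f"pics/{n}3.png",cv2.resize(cam(n)["frame"][140:300,180:405,::-1],(788,560),interpolation=cv2.INTER_CUBIC))
E
```

```text
time_s: 4.82
position: [0.4665, -0.022, 0.1028]
tool_rot: [[0.133, 0.696, 0.706], [-0.991, 0.094, 0.094], [-0.001, -0.712, 0.702]]
ft_force: [-0.1, -1.4, 0.8]
grip_width: 0.0005
```

View pics/side3.png

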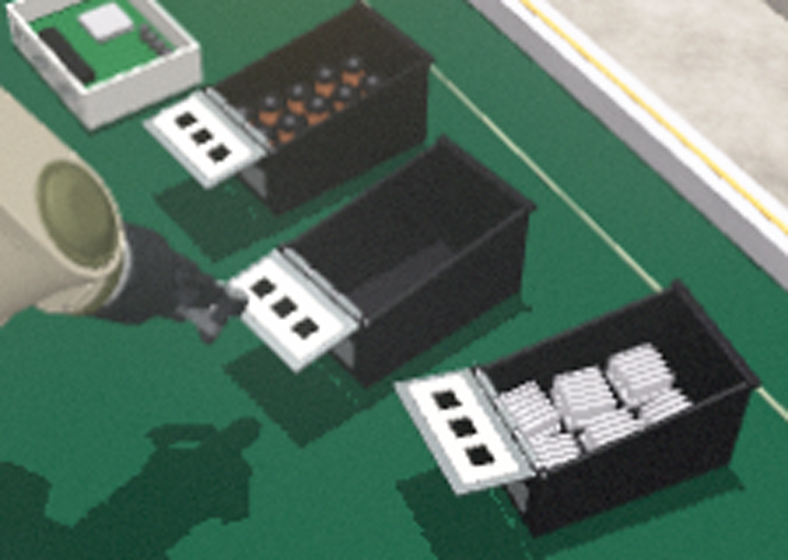

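View pics/scene3.png

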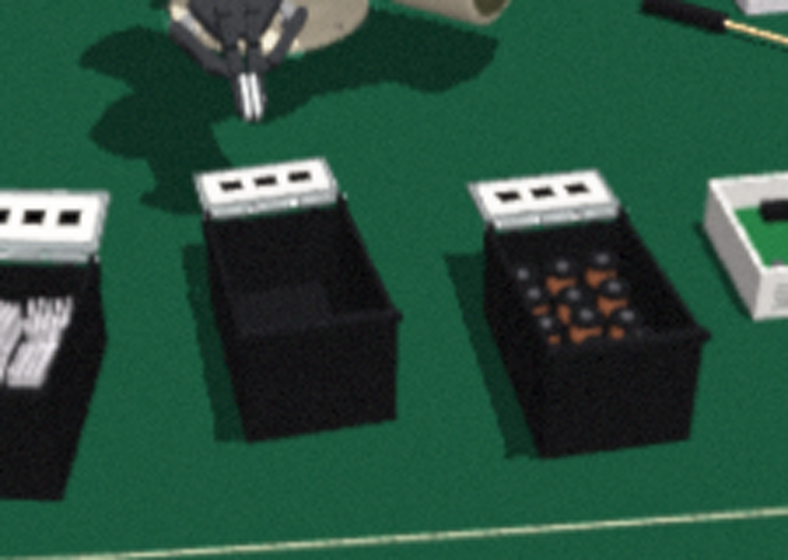

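```bash
python3 - <<'E'
from h import *
a,b=cam("scene"),cam("side");p=env.observe()["position"];print(p)
for c in(a,b):print(cv2.projectPoints(np.array([[p]]),c["rvec"],c["tvec"],c["mtx"],c["distortion"])[0])
print(tri(a,[(251.5,173.8)],b,[(250,223.5)]))
E
```

```text
[ 0.46657864 -0.0218235   0.1020863 ]
[[[252.68490986 183.03566982]]]
[[[254.5183118 228.204851 ]]]
[[ 0.45384976 -0.02260313  0.12860976]]
```

```bash
python3 - <<'E'
from h import *
ims=[]
for n,(x,y) in (("scene",(252,175)),("side",(245,225))):
    f=cam(n)["frame"][y-30:y+30,x-40:x+40,::-1]
    ims.append(cv2.resize(f,(800,600),interpolation=cv2.INTER_CUBIC)); cv2.imwrite(f"pics/z{n}.png",ims[-1])
E
```

```text
(no output)
```

View pics/zscene.png

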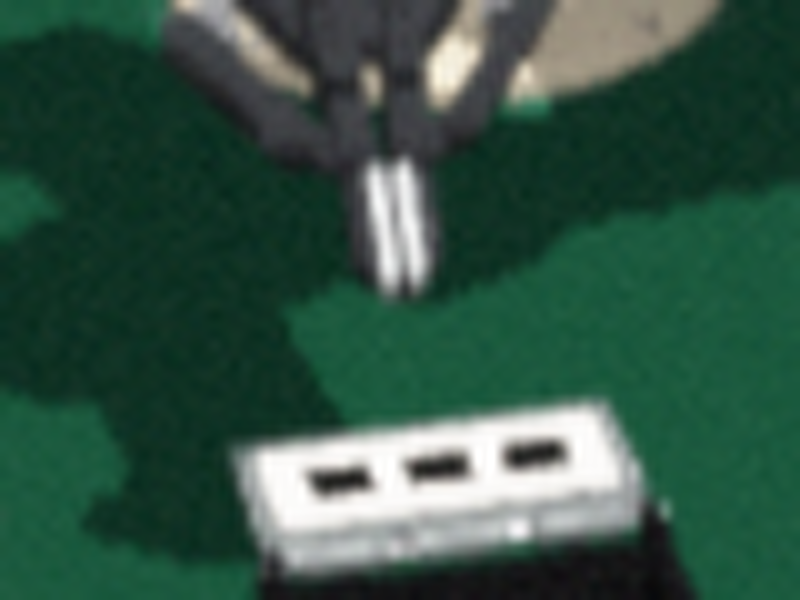

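View pics/zside.png

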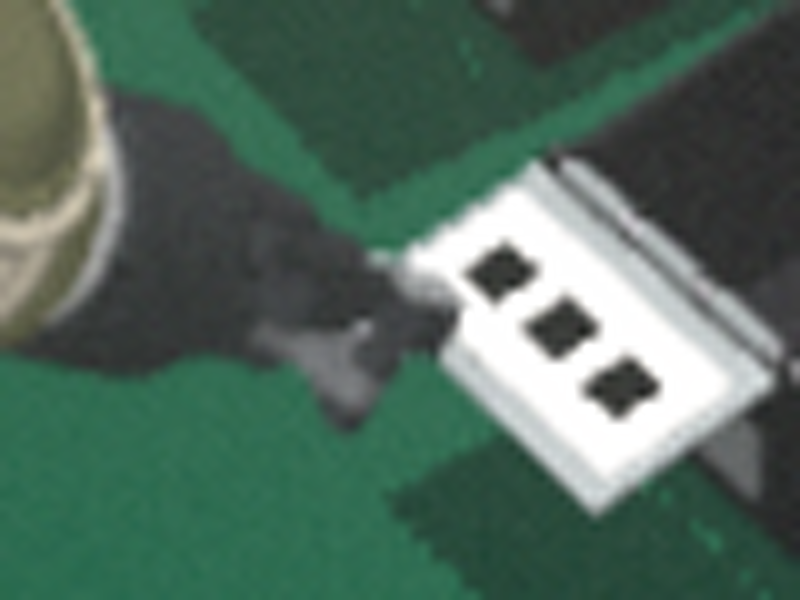

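```bash
python3 - <<'E'
from h import *
a,b=cam("scene"),cam("side");s=env.observe();p=s["position"];print(p,s["time_s"])
for q in((250,228.3),(250.5,227),(249.5,229.5)):
    X=tri(a,[(252.2,174.4)],b,[q])
    print(X, s["tool_rot"].T@(X[0]-p), [cv2.projectPoints(X[None],c["rvec"],c["tvec"],c["mtx"],c["distortion"])[0].ravel() for c in (a,b)])
E
```

```text
[ 0.46676353 -0.02180341  0.10225628] 5.225
[[ 0.4480256  -0.02471918  0.11893607]] [ 0.00035719 -0.02518794 -0.00180765] [array([251.301222  , 175.18971206]), array([249.14102477, 227.38144909])]
[[ 0.45087845 -0.02402438  0.12132096]] [ 4.34657534e-05 -2.48383278e-02  1.94581349e-03] [array([251.51618111, 175.00250025]), array([249.84655963, 226.30225993])]
[[ 0.44530835 -0.02533195  0.11671234]] [ 0.00060732 -0.02555033 -0.0053446 ] [array([251.11269655, 175.35303653]), array([248.46056199, 228.38705739])]
```

The plate did not move. Triangulating the fingertips, at (252,174) in scene and (250,228) in side, puts them about 25 mm short of the reported TCP along the tool axis. I'll go by the images, so I back off, go lower and insert further.

```bash

python3 -m inch '[[[-1,-2.5,-0.3,0,0,0,0],[-1,-2.5,-0.3,-2,0,0,0],[-1,-2.5,-0.3,-5,0,0,0],[-1,-2.5,-0.3,-7.3,0,0,0],[-1,-2.5,-0.3,-7.3,0,0,0],[-1,-2.5,-0.3,-7.3,0,0,0]]]' 
python3 - <<'E'
from h import *
print(env.observe()["q"])
for n,(x,y) in (("scene",(252,175)),("side",(245,225))):
    f=cam(n)["frame"][y-45:y+45,x-60:x+60,::-1]
    cv2.imwrite(f"pics/z{n}2.png",cv2.resize(f,(800,600),interpolation=cv2.INTER_CUBIC))
E
```

```text
time_s: 5.98
position: [0.442, -0.0246, 0.0301]
tool_rot: [[0.133, 0.696, 0.706], [-0.991, 0.095, 0.093], [-0.002, -0.712, 0.702]]
ft_force: [-0.5, -0.4, -0.4]
grip_width: 0.0
[-40.31062596  29.76664249 141.39571775 124.09673028  39.14907781
 -79.37747052]
```

View pics/zside2.png

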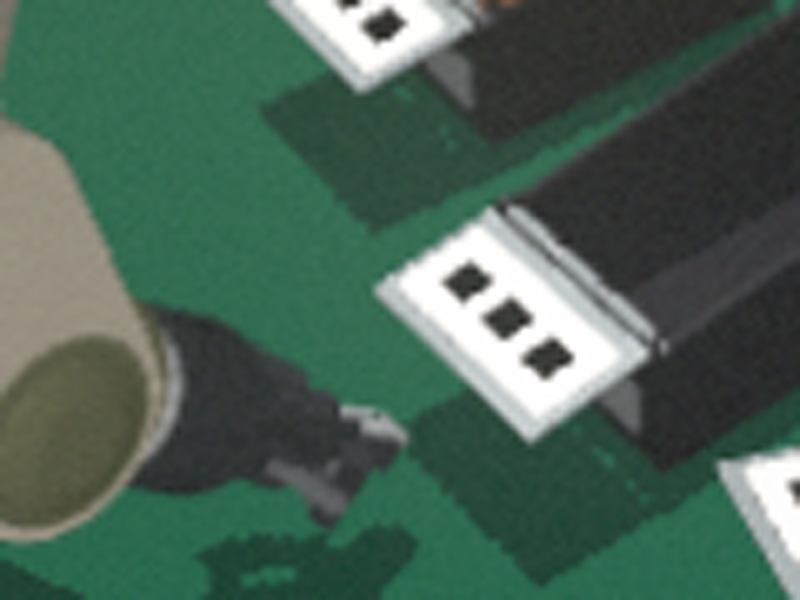

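View pics/zscene2.png

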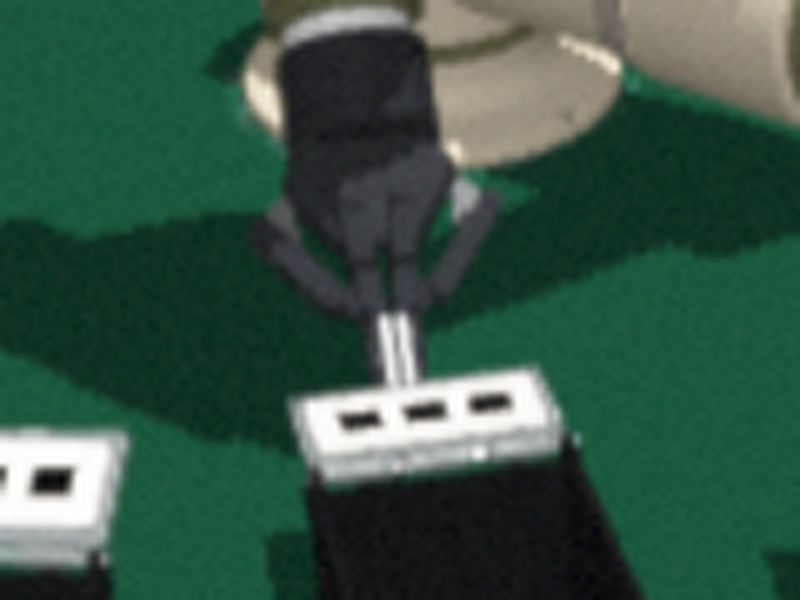

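```bash

python3 -m inch '[[[-1,1.5,0.2,0,0,0,0],[-1,3,0.4,0,0,0,0],[-1,4,0.5,0,0,0,0],[-1,4,0.5,0,0,0,0],[-1,4,0.5,0.7,0,0,0],[-1,4,0.5,1.4,0,0,0],[-1,4,0.5,2.1,0,0,0],[-1,4,0.5,2.8,0,0,0],[-1,4,0.5,3.5,0,0,0],[-1,4,0.5,3.5,0,0,0]]]' 
python3 - <<'E'
from h import *
for n,(x,y) in (("scene",(252,175)),("side",(245,225))):
    f=cam(n)["frame"][y-45:y+45,x-60:x+60,::-1]
    cv2.imwrite(f"pics/z{n}3.png",cv2.resize(f,(800,600),interpolation=cv2.INTER_CUBIC))
E
```

```text
time_s: 7.32
position: [0.4815, -0.0199, 0.0653]
tool_rot: [[0.133, 0.696, 0.705], [-0.991, 0.094, 0.094], [-0.001, -0.712, 0.703]]
ft_force: [0.2, -0.8, 0.1]
grip_width: -0.0001
```

View pics/zside3.png

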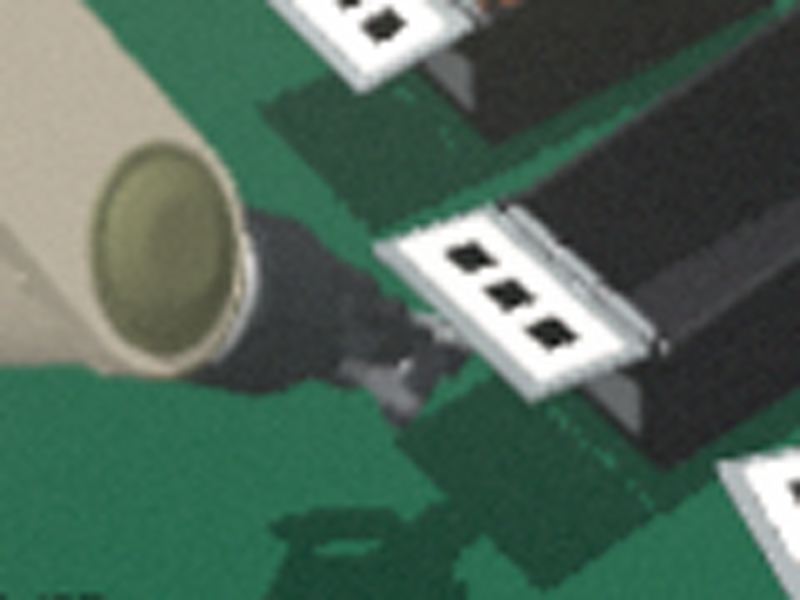

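View pics/zscene3.png

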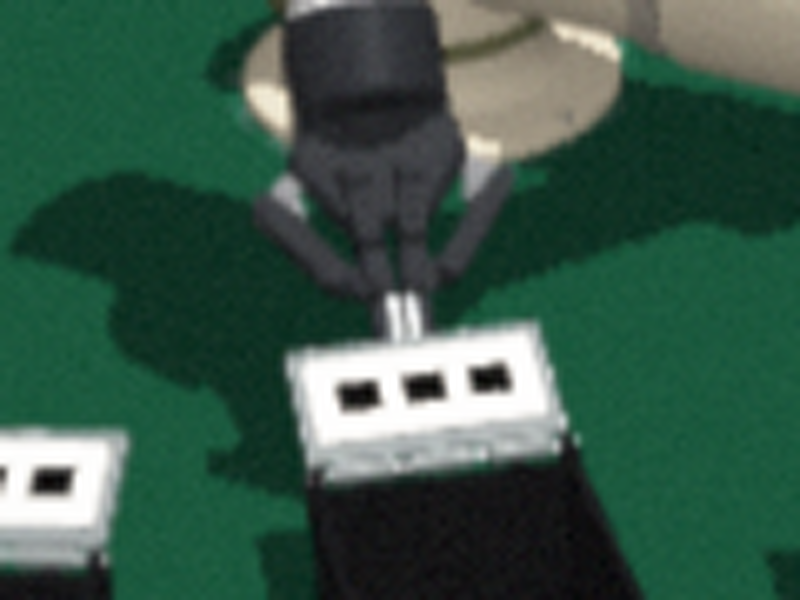

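The plate is rising, with the fingertip under its edge. I'll carry on along the arc to about upright.

```bash

python3 -m inch '[[[-1,0,0,0.7,0,0,0],[-1,0,0,1.4,0,0,0],[-1,0.1,0,2.1,0,0,0],[-1,0.5,0.1,2.7,0,0,0],[-1,1.0,0.1,3.3,0,0,0],[-1,1.5,0.2,3.8,0,0,0],[-1,2.2,0.3,4.0,0,0,0],[-1,3,0.4,4.2,0,0,0],[-1,3.7,0.5,4.4,0,0,0],[-1,4.4,0.6,4.6,0,0,0],[-1,5,0.7,4.7,0,0,0],[-1,5,0.7,4.7,0,0,0]]]' 
python3 - <<'E'
from h import *
for n,(x,y) in (("scene",(252,175)),("side",(245,225))):
    f=cam(n)["frame"][y-45:y+45,x-60:x+60,::-1]
    cv2.imwrite(f"pics/z{n}4.png",cv2.resize(f,(800,600),interpolation=cv2.INTER_CUBIC))
E
```

```text
time_s: 8.93
position: [0.5319, -0.0127, 0.1113]
tool_rot: [[0.134, 0.695, 0.706], [-0.991, 0.095, 0.094], [-0.002, -0.712, 0.702]]
ft_force: [-0.0, -0.3, -0.4]
grip_width: 0.0002
```

View pics/zside4.png

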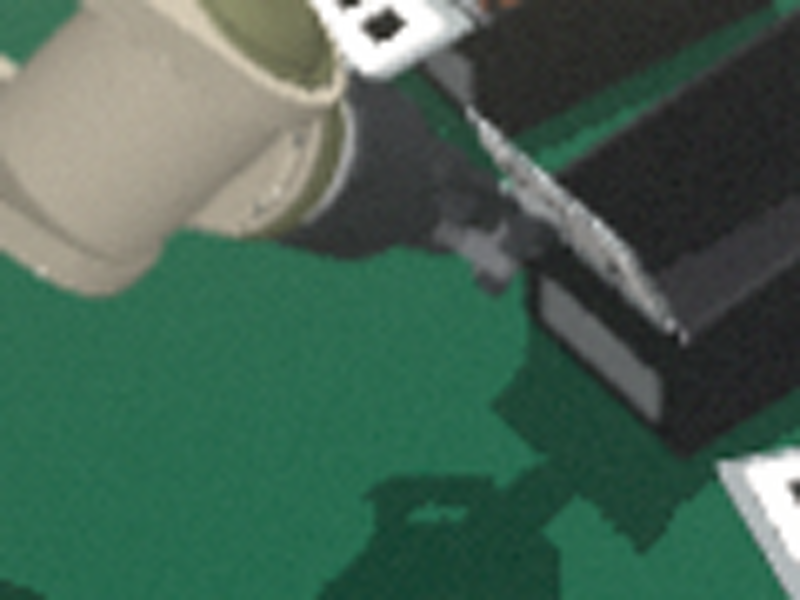

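View pics/zscene4.png

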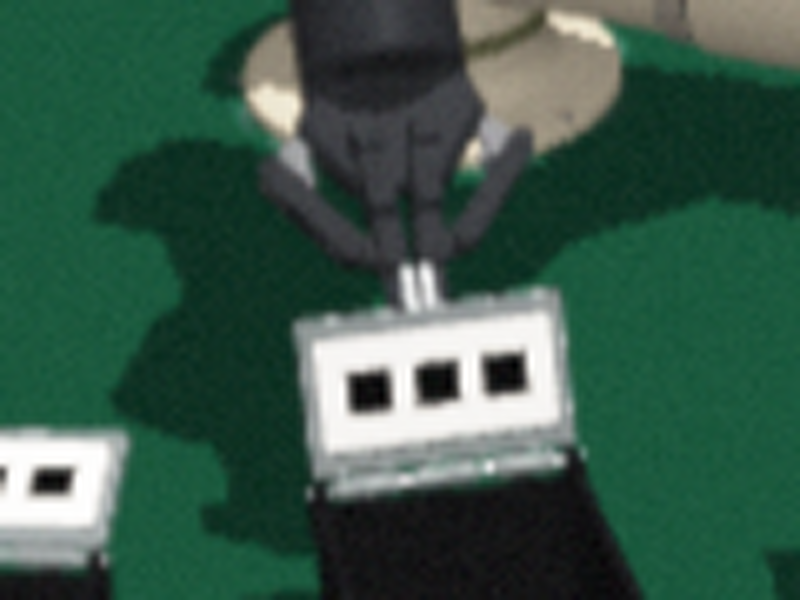

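```bash

python3 -m inch '[[[-1,1,0.1,0.1,0,0,0],[-1,2,0.3,0,0,0,0],[-1,3,0.4,-0.4,0,0,0],[-1,3.8,0.5,-0.8,0,0,0],[-1,4.5,0.6,-1.3,0,0,0],[-1,5.2,0.7,-1.9,0,0,0],[-1,5.7,0.8,-2.5,0,0,0],[-1,5.7,0.8,-2.5,0,0,0]]]' 
python3 - <<'E'
from h import *
for n,(x,y) in (("scene",(252,175)),("side",(245,225))):
    f=cam(n)["frame"][y-45:y+45,x-60:x+60,::-1]
    cv2.imwrite(f"pics/z{n}5.png",cv2.resize(f,(800,600),interpolation=cv2.INTER_CUBIC))
E
```

```text
time_s: 10.02
position: [0.5889, -0.0047, 0.0857]
tool_rot: [[0.134, 0.695, 0.707], [-0.991, 0.095, 0.094], [-0.002, -0.713, 0.701]]
ft_force: [-0.6, -0.4, -0.0]
grip_width: 0.0002
```

View pics/zside5.png

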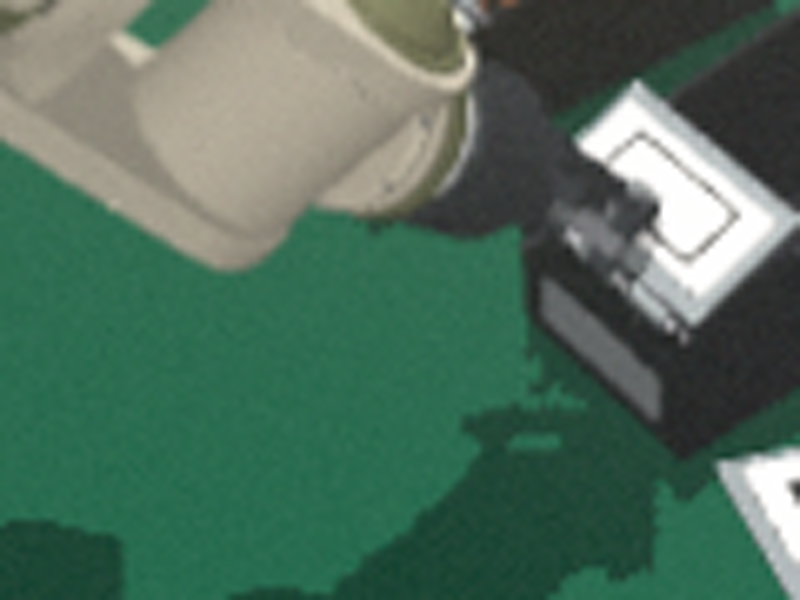

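View pics/zscene5.png

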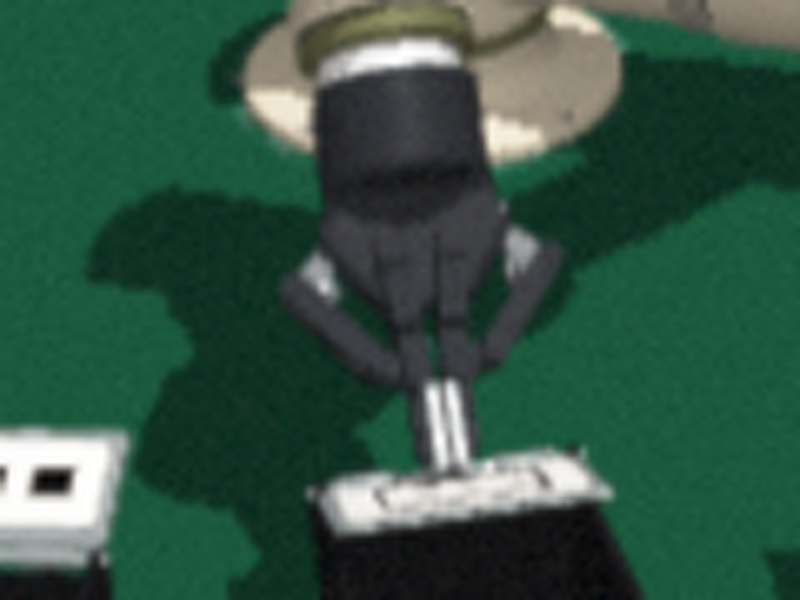

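The hollow-rectangle label now shows, and the bin is in place. I'll press it down to the stop in small steps and watch the force.

```bash

python3 -m inch '[[[-1,0.5,0,-0.3,0,0,0],[-1,1,0.1,-0.6,0,0,0],[-1,1,0.1,-0.9,0,0,0],[-1,1,0.1,-1.1,0,0,0],[-1,1,0.1,-1.1,0,0,0]]]' | grep -E "pos|ft"
python3 -m inch '[[[-1,0,0,-0.2,0,0,0],[-1,0,0,-0.2,0,0,0]]]' | grep -E "pos|ft"
```

```text
position: [0.6002, -0.0038, 0.0793]
ft_force: [-17.3, -0.8, 33.8]
position: [0.6005, -0.0038, 0.079]
ft_force: [-28.4, -2.6, 50.0]
```

Firm contact: the plate is on its stop. I'll retract straight up and back, then check.

```bash

python3 -m inch '[[[-1,0,0,0.6,0,0,0],[-1,0,0,2,0,0,0],[-1,-1,0,5,0,0,0],[-1,-4,-0.5,8,0,0,0],[-1,-9,-1,11,0,0,0],[-1,-14,-2,14,0,0,0],[-1,-19,-2.5,17,0,0,0],[-1,-19,-2.5,17,0,0,0]]]'
python3 - <<'E'
from h import *
for n in ("scene","side"):
    f=cam(n)["frame"]; cv2.imwrite(f"pics/{n}6.png",f[:,:,::-1])
a=cv2.imread("pics/scene6.png")[175:275,140:390]; cv2.imwrite("pics/sc6.png",cv2.resize(a,(800,320),interpolation=cv2.INTER_CUBIC))
a=cv2.imread("pics/side6.png")[140:300,215:405]; cv2.imwrite("pics/sd6.png",cv2.resize(a,(712,600),interpolation=cv2.INTER_CUBIC))
E
```

```text
time_s: 12.0
position: [0.4076, -0.0303, 0.2459]
tool_rot: [[0.128, 0.7, 0.703], [-0.992, 0.087, 0.094], [0.004, -0.709, 0.705]]
ft_force: [-0.1, -1.0, -0.2]
grip_width: 0.0002
```

View pics/sc6.png

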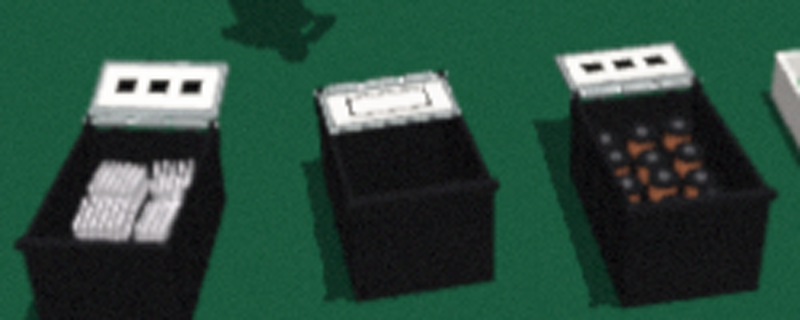

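View pics/sd6.png

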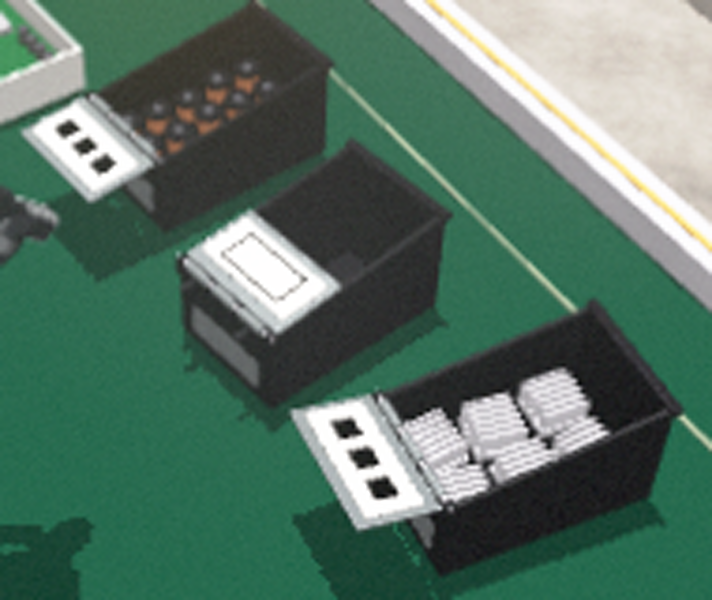

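The plate is flat, but the bin has slid toward the back: its back rim corners in the side crop moved from (338,152)/(435,226) to (350,143)/(449,214). I'll measure the shift.

```bash
python3 - <<'E'
from h import *
np.set_printoptions(precision=4,suppress=True)
a,b=cam("scene"),cam("side")
def reg(n,c,x0,y0,x1,y1,name):
    A=[cv2.imread(f"pics/{n}{k}.png",0).astype(np.float32)[y0:y1,x0:x1] for k in (0,6)]
    (s,r)=cv2.phaseCorrelate(A[0],A[1],cv2.createHanningWindow((x1-x0,y1-y0),5))
    p=np.array([(x0+x1)/2,(y0+y1)/2]); P=plane(c,[p,p+np.array(s)],.10); print(n,name,np.round(s,2),round(r,2),"shift m",P[1]-P[0])
reg("side",b,300,172,340,210,"empty back rim"); reg("scene",a,235,220,300,268,"empty back")
reg("side",b,345,215,405,265,"sink back");reg("side",b,275,138,308,175,"coil back")
S=lambda x,y:(140+(x+.5)/3.2-.5,175+(y+.5)/3.2-.5)
D=lambda x,y:(215+(x+.5)/3.747-.5,140+(y+.5)/3.75-.5)
print(plane(b,[D(449,214),D(350,143)],.11)-plane(b,[D(435,226),D(338,152)],.11))
print(plane(a,[S(353,205),S(496,184)],.11)-plane(a,[S(347,190),S(490,172)],.11))
E
python3 - <<'E'
import cv2,numpy as np
v=[cv2.resize(cv2.imread(f"pics/scene{k}.png")[180:272,225:305],(400,460),interpolation=cv2.INTER_CUBIC) for k in (0,6)]
cv2.imwrite("pics/cmp1.png",cv2.convertScaleAbs(np.hstack(v),alpha=2.5))
v=[cv2.resize(cv2.imread(f"pics/side{k}.png")[175:255,240:340],(400,320),interpolation=cv2.INTER_CUBIC) for k in (0,6)]
cv2.imwrite("pics/cmp2.png",cv2.convertScaleAbs(np.hstack(v),alpha=2))
E
```

```text
side empty back rim [0.03 0.04] 0.74 shift m [-0.     -0.0002  0.    ]
scene empty back [1.02 3.48] 0.45 shift m [0.0139 0.0018 0.    ]
side sink back [ 0.01 -0.11] 1.04 shift m [0.0003 0.0003 0.    ]
side coil back [-0.04 -0.18] 1.02 shift m [0.0004 0.0009 0.    ]
[[ 0.0186  0.0057  0.    ]
 [ 0.0156  0.0045 -0.    ]]
[[ 0.0196  0.0044  0.    ]
 [ 0.0162  0.0033 -0.    ]]
```

View pics/cmp1.png

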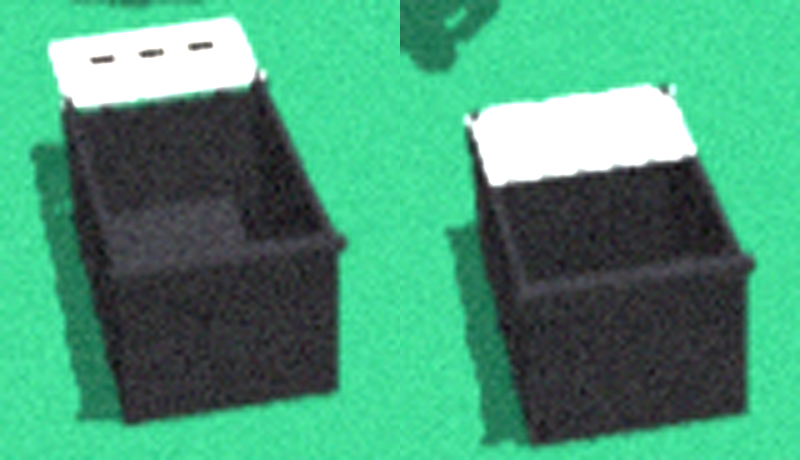

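View pics/cmp2.png

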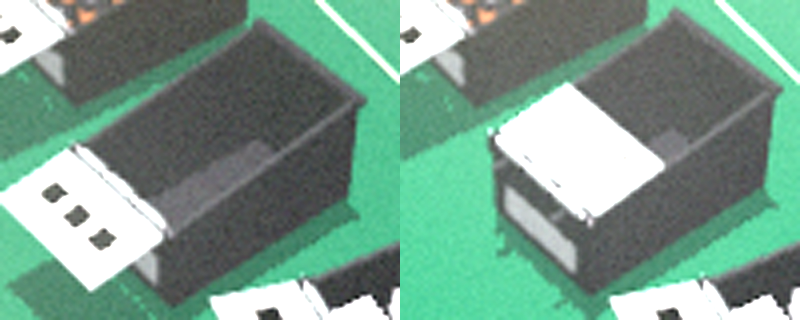

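The bin slid about 16–19 mm toward the back (scene: ~4 px; side: about 17 mm), too near the 20 mm limit. To mend it, I'll straddle the back wall with open fingers, without gripping, and nudge the bin back. First I need the tool vertical with the jaws along the bin's x.

```bash
python3 - <<'E'
from h import *
from scipy.spatial.transform import Rotation as R
s=env.observe();M=s["tool_rot"];yaw=np.radians(7.6);c,si=np.cos(yaw),np.sin(yaw)
V=np.c_[[si,-c,0],[0,0,-1],[c,si,0]]
print(R.from_matrix(V@M.T).as_rotvec(degrees=True).round(1),s["q"].round(1),s["position"])
E
python3 -m inch '[[[0.1,1,0,2,-1,9,0],[0.1,3,0,4,-2,18,0],[0.1,5,0,5,-3.5,27,0],[0.1,8,0,5,-5,36,0],[0.1,11,0,5,-6,45,0],[0.1,13,0,5,-6,45,0],[0.1,13,0,5,-6,45,0]]]'
python3 -c "
from h import *
print(env.observe()['q'])"
```

```text
[-6.1 44.1 -0.1] [-47.6 -12.6 120.8  46.2  53.1  12.2] [ 0.40938129 -0.02846317  0.24272433]
time_s: 13.08
position: [0.5406, -0.027, 0.2901]
tool_rot: [[0.136, -0.019, 0.991], [-0.991, 0.002, 0.136], [-0.005, -1.0, -0.019]]
ft_force: [-0.7, -0.0, -0.2]
grip_width: 0.0472
[-15.30029122  18.87989028  64.53408657  -0.18708984  97.68609237
  66.86396991]
```

```bash

python3 -m inch '[[[0.1,2,0.5,0,0,1,10],[0.1,5,1,0,0,1,20],[0.1,8,2,-1,0,1,30],[0.1,11,3,-2,0,1,40],[0.1,14,3.5,-3,0,1,50],[0.1,16,4,-4,0,1,60],[0.1,18,4.3,-6,0,1,70],[0.1,18.5,4.3,-8,0,1,80],[0.1,18.5,4.3,-10,0,1,90],[0.1,18.5,4.3,-10,0,1,90],[0.1,18.5,4.3,-10,0,1,90]]]'
python3 - <<'E'
from h import *
print(env.observe()['q'])
for n,(x,y) in (("scene",(265,205)),("side",(295,200))):
    f=cam(n)["frame"][y-60:y+60,x-80:x+80,::-1]
    cv2.imwrite(f"pics/z{n}7.png",cv2.convertScaleAbs(cv2.resize(f,(800,600),interpolation=cv2.INTER_CUBIC),alpha=1.6))
E
```

```text
time_s: 14.45
position: [0.7239, 0.0147, 0.1943]
tool_rot: [[0.992, -0.01, -0.129], [0.129, -0.026, 0.991], [-0.014, -1.0, -0.024]]
ft_force: [0.5, -0.3, -0.0]
grip_width: 0.0468
[ -7.56499701  41.4782897   40.34758669  -1.55093183  98.56151364
 -15.2212845 ]
```

View pics/zside7.png

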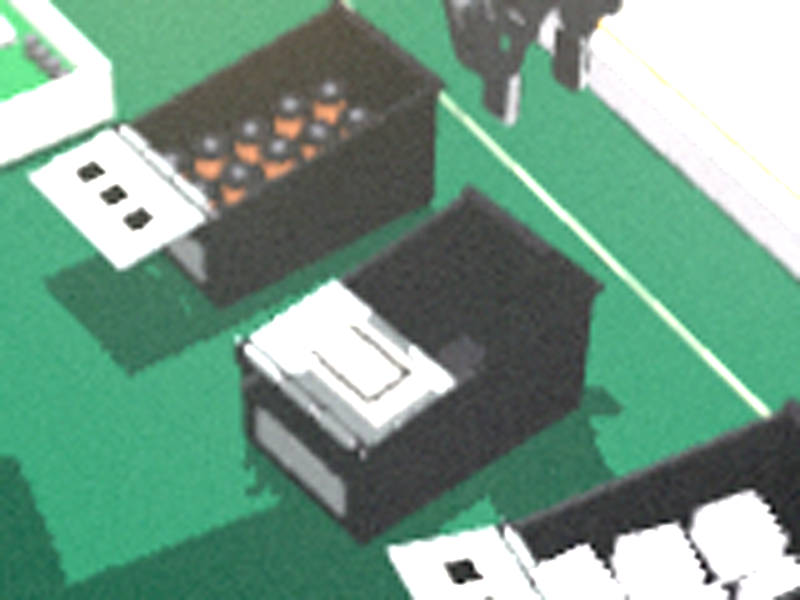

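View pics/zscene7.png

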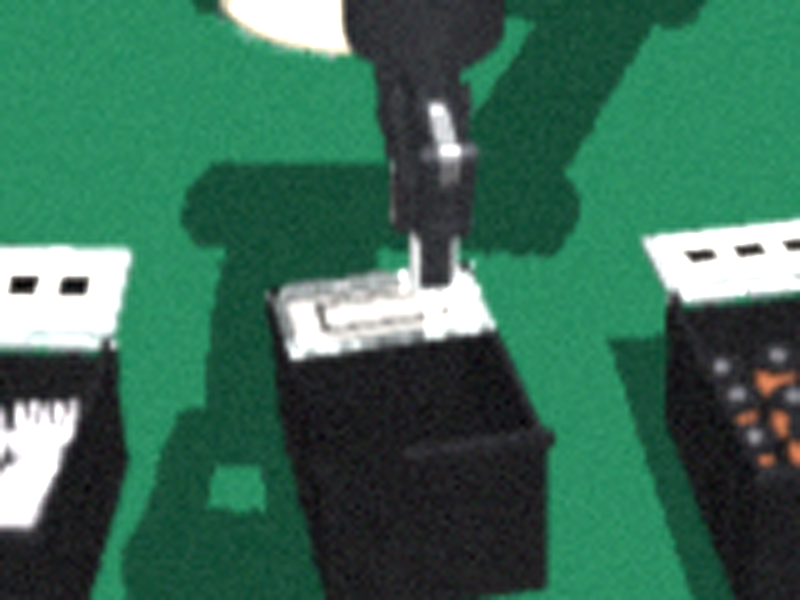

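```bash
python3 - <<'E'
from h import *
np.set_printoptions(precision=4,suppress=True)
a,b=cam("scene"),cam("side")
print("outer",tri(a,[(272,202.4)],b,[(329.5,157)])); print(plane(b,[(316.6,164.4),(329,157)],.225))
S=lambda x,y:(185+(x+.5)/5-.5,145+(y+.5)/5-.5)
D=lambda x,y:(215+(x+.5)/5-.5,140+(y+.5)/5-.5)
print("back rim outer corners side",plane(b,[D(600,290),D(470,188)],.11))
print("rim right scene",plane(a,[S(550,435)],.11))
E
```

```text
outer [[0.7542 0.0196 0.2254]]
[[0.7002 0.0069 0.225 ]
 [0.7529 0.0166 0.225 ]]
back rim outer corners side [[ 0.7408 -0.045   0.11  ]
 [ 0.7253  0.0786  0.11  ]]
rim right scene [[0.7245 0.0802 0.11  ]]
```

```bash

python3 -m inch '[[[0.1,0,0,-4,0,0,0],[0.1,0,0,-8,0,0,0],[0.1,0,0,-11,0,0,0],[0.1,0,0,-13.5,0,0,0],[0.1,0,0,-13.5,0,0,0],[0.1,0,0,-13.5,0,0,0]]]' | grep -E "time|pos|ft"
python3 -m inch '[[[0.1,-0.4,0,0,0,0,0],[0.1,-0.8,-0.1,0,0,0,0],[0.1,-1.2,-0.15,0,0,0,0],[0.1,-1.5,-0.2,0,0,0,0],[0.1,-1.7,-0.2,0,0,0,0],[0.1,-1.9,-0.25,0,0,0,0],[0.1,-2.1,-0.3,0,0,0,0],[0.1,-2.1,-0.3,0,0,0,0]]]'
python3 - <<'E'
from h import *
for n,(x,y) in (("scene",(265,225)),("side",(295,200))):
    F=cam(n)["frame"][:,:,::-1]; cv2.imwrite(f"pics/{n}8.png",F); f=F[y-60:y+60,x-80:x+80]
    cv2.imwrite(f"pics/z{n}8.png",cv2.convertScaleAbs(cv2.resize(f,(800,600),interpolation=cv2.INTER_CUBIC),alpha=1.6))
E
```

```text
time_s: 15.4
position: [0.7246, 0.0141, 0.0601]
ft_force: [1.1, 0.4, -0.3]
time_s: 16.4
position: [0.7028, 0.0111, 0.0586]
tool_rot: [[0.991, -0.011, -0.132], [0.132, -0.026, 0.991], [-0.014, -1.0, -0.024]]
ft_force: [1.5, 0.2, 0.5]
grip_width: 0.0472
```

View pics/zside8.png

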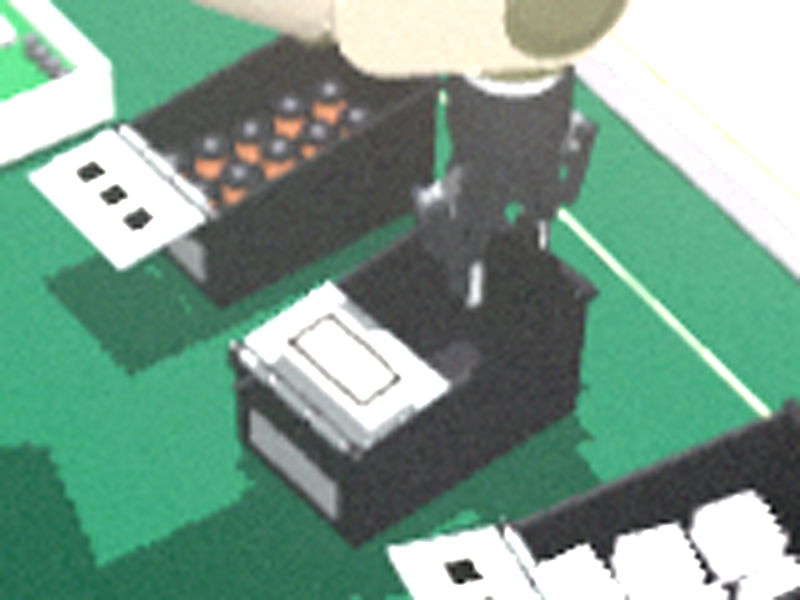

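View pics/zscene8.png

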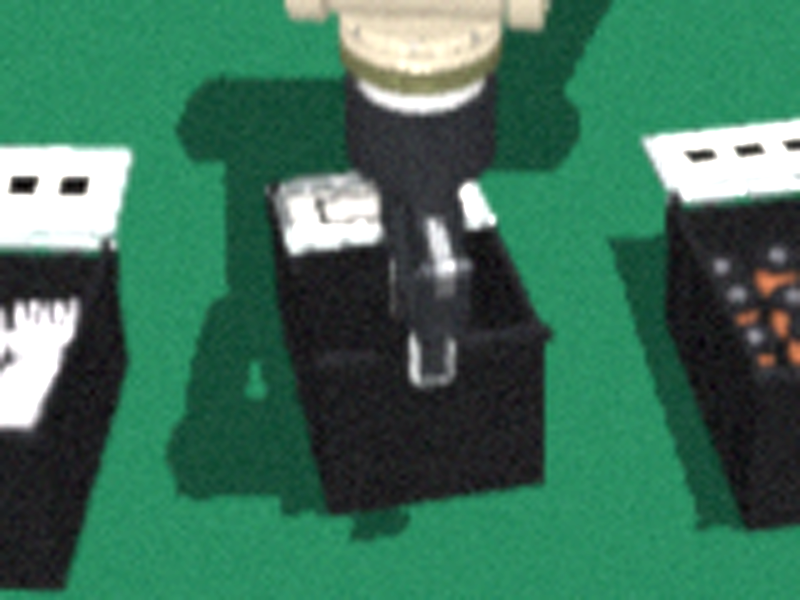

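Contact has been made and the bin moved back about 6–7 mm, with its near rim corner going from (600,290) to (594,293). About 10 mm remains.

```bash

python3 -m inch '[[[0.1,-0.2,0,0,0,0,0],[0.1,-0.4,-0.05,0,0,0,0],[0.1,-0.6,-0.1,0,0,0,0],[0.1,-0.8,-0.1,0,0,0,0],[0.1,-1.0,-0.1,0,0,0,0],[0.1,-1.0,-0.1,0,0,0,0],[0.1,-0.4,0,0,0,0,0],[0.1,-0.2,0,3,0,0,0],[0.1,-0.2,0,8,0,0,0],[0.1,-0.2,0,13,0,0,0],[0.1,-5,0,16,0,0,0],[0.1,-11,-1,19,0,0,0],[0.1,-17,-3,20,0,0,0],[0.1,-23,-6,20,0,0,0],[0.1,-25,-12,20,0,0,0],[0.1,-25,-18,20,0,0,0],[0.1,-25,-24,20,0,0,0],[0.1,-25,-24,20,0,0,0]]]'
python3 - <<'E'
from h import *
for n in ("scene","side"): cv2.imwrite(f"pics/{n}9.png",cam(n)["frame"][:,:,::-1])
v=[cv2.resize(cv2.imread(f"pics/scene{k}.png")[180:272,225:305],(400,460),interpolation=cv2.INTER_CUBIC) for k in (0,9)]
cv2.imwrite("pics/cmp3.png",cv2.convertScaleAbs(np.hstack(v),alpha=2))
v=[cv2.resize(cv2.imread(f"pics/side{k}.png")[175:255,240:340],(400,320),interpolation=cv2.INTER_CUBIC) for k in (0,9)]
cv2.imwrite("pics/cmp4.png",cv2.convertScaleAbs(np.hstack(v),alpha=2))
E
```

```text
time_s: 18.75
position: [0.4522, -0.2321, 0.2576]
tool_rot: [[0.992, -0.013, -0.127], [0.127, -0.025, 0.992], [-0.016, -1.0, -0.023]]
ft_force: [0.9, 0.1, -0.4]
grip_width: 0.047
```

View pics/cmp3.png

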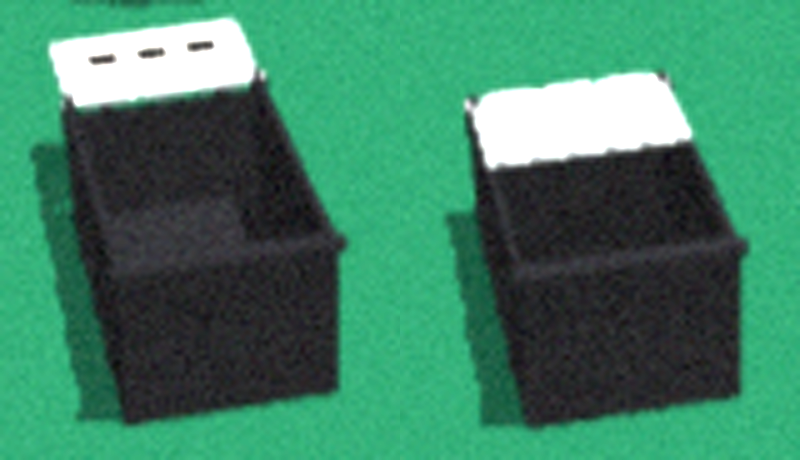

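View pics/cmp4.png

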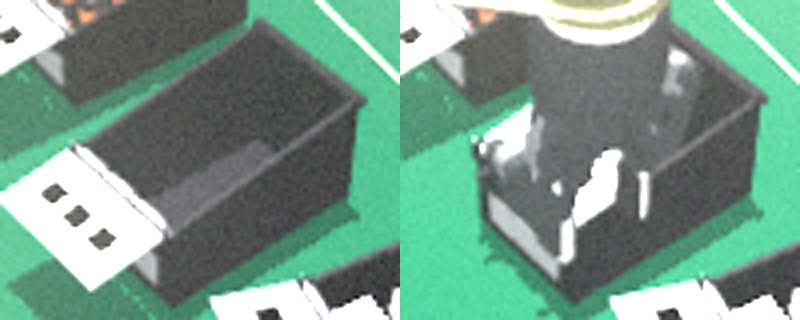

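View pics/scene9.png

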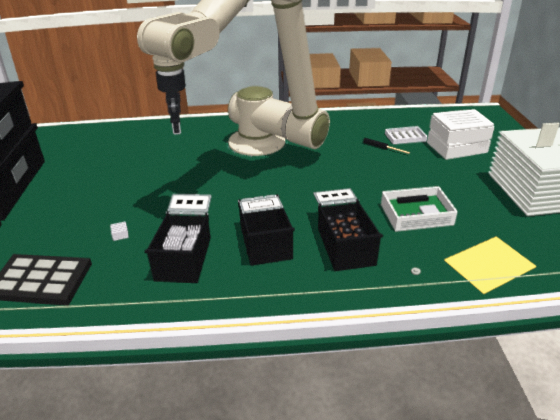

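The bin is back to within about 1 px (~3 mm) of its start. I'll clear the side camera's view for a final check of the plate angle.

```bash

python3 -m inch '[[[0.1,-6,-2,2,0,0,0],[0.1,-12,-4,2,0,0,0],[0.1,-17,-7,2,0,0,0],[0.1,-20,-12,2,0,0,0],[0.1,-22,-17,2,0,0,0],[0.1,-24,-22,2,0,0,0],[0.1,-26,-26,2,0,0,0],[0.1,-26,-26,2,0,0,0],[0.1,-26,-26,2,0,0,0]]]' | grep -E "time|pos"
python3 - <<'E'
from h import *
for n in ("scene","side"): cv2.imwrite(f"pics/{n}10.png",cam(n)["frame"][:,:,::-1])
a=cv2.imread("pics/scene10.png")[185:245,220:300]; cv2.imwrite("pics/sc10.png",cv2.resize(a,(800,600),interpolation=cv2.INTER_CUBIC))
a=cv2.imread("pics/side10.png")[175:250,245:345]; cv2.imwrite("pics/sd10.png",cv2.resize(a,(800,600),interpolation=cv2.INTER_CUBIC))
E
```

```text
time_s: 19.98
position: [0.194, -0.4876, 0.2786]
```

View pics/sc10.png

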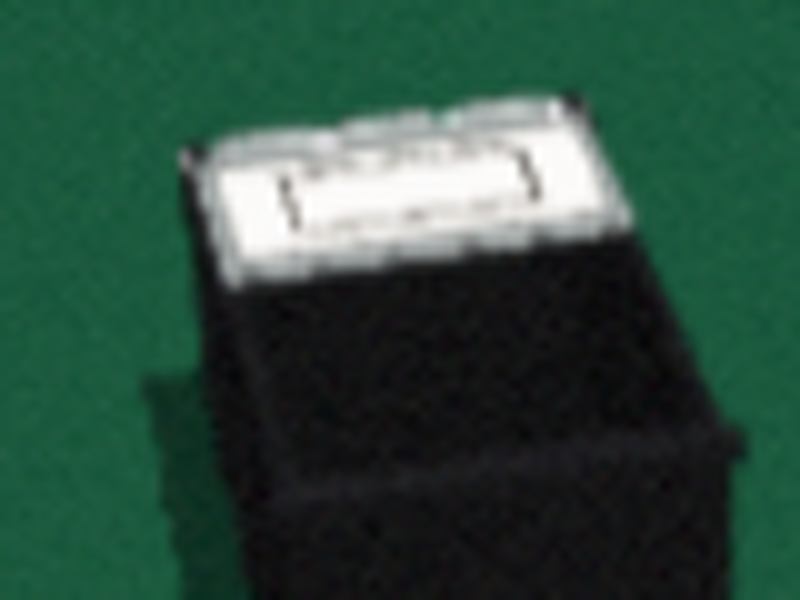

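View pics/sd10.png

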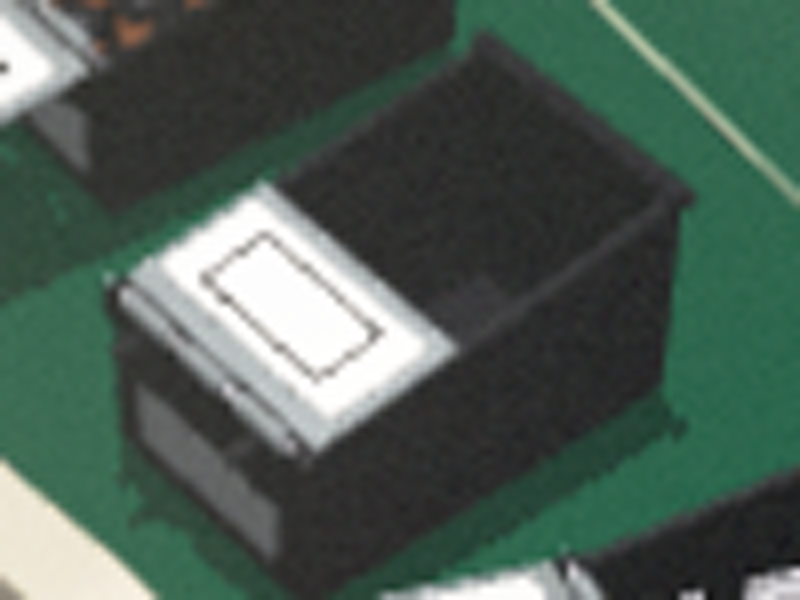

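View pics/side10.png

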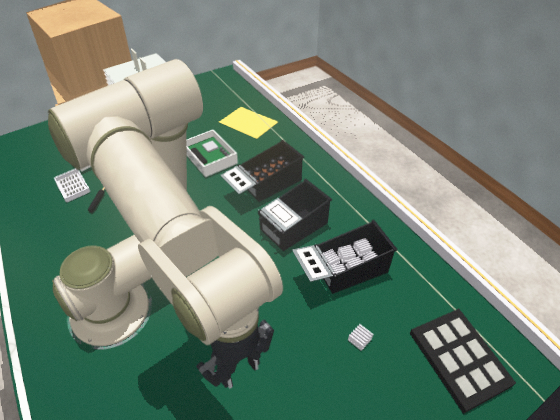

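```bash
python3 - <<'E'
from h import *
np.set_printoptions(precision=4,suppress=True)
a,b=cam("scene"),cam("side")
S=lambda x,y:(220+(x+.5)/10-.5,185+(y+.5)/10-.5)
D=lambda x,y:(245+(x+.5)/8-.5,175+(y+.5)/8-.5)
# free-edge corners (near -y, far +y), label rectangle mid
print("free edge",tri(a,[S(237,285),S(632,228)],b,[D(452,350),D(265,187)]))
print("rect corners",tri(a,[S(298,228),S(538,195),S(286,178),S(522,150)],b,[D(382,330),D(267,233),D(318,380),D(203,278)]))
print("back rim",plane(b,[D(690,195),D(487,38)],.11),plane(a,[S(742,440)],.11))
for n,c,r,z,w in (("side",b,(345,215,405,265),.1,"sink"),("side",b,(250,155,305,190),.1,"coil"),("side",b,(296,240,332,285),.09,"sinkplate"),("side",b,(222,165,258,195),.09,"coilplate"),("side",b,(180,130,240,178),.05,"housing"),("side",b,(340,315,385,355),.02,"heatsink"),("scene",a,(160,190,215,282),.1,"sink"),("scene",a,(315,185,380,270),.1,"coil"),("scene",a,(378,185,460,232),.05,"housing")):
    x0,y0,x1,y1=r
    A=[cv2.imread(f"pics/{n}{k}.png",0).astype(np.float32)[y0:y1,x0:x1] for k in (0,10)]
    s,q=cv2.phaseCorrelate(*A,cv2.createHanningWindow((x1-x0,y1-y0),5)); print(n,w,np.round(s,2),round(q,2))
E
```

```text
free edge [[ 0.6098 -0.0534  0.0952]
 [ 0.5946  0.0594  0.0963]]
rect corners [[ 0.5902 -0.0351  0.1   ]
 [ 0.5802  0.0336  0.0995]
 [ 0.5584 -0.039   0.0945]
 [ 0.5491  0.0306  0.0937]]
back rim [[ 0.7271 -0.0437  0.11  ]
 [ 0.7106  0.0752  0.11  ]] [[0.7115 0.0793 0.11  ]]
side sink [-0.03 -0.07] 1.02
side coil [-0.15 -0.  ] 0.93
side sinkplate [0.01 0.58] 1.0
side coilplate [-0.02 -0.  ] 1.0
side housing [-0.31 -0.49] 0.54
side heatsink [ 0.47 -0.06] 1.04
scene sink [-0.   -0.08] 0.98
scene coil [0.  0.1] 0.98
scene housing [0.05 0.  ] 0.99
```

The free edge measures z ≈ 0.096 (0.097 expected at the stop), and the bin's back rim is 3–5 mm from its start. The bystanders have not moved. Handing in.

```bash
python3 -c "
from rig import env
print(env.close_job(), env.observe()['time_s'])"
```

```text
the job is handed in; nothing more can be done
the job is handed in; nothing more can be done
```

The empty (middle) bin's marker plate is flipped: it lies flat over the front of the mouth and shows the hollow-rectangle label. I pushed it over with the shut fingertips and never gripped it. I handed the job in about 20 s into the 38 s allowed; no verdict is reported.

**Last checks**
- **Plate:** the free edge is at about 95–96 mm, against 97 mm at the end stop. The label's slope came out at about 0.18 rad instead of 0.12, which I put down to pixel noise.
- **Bin:** its back rim is about 3–5 mm from where it started, and it stands on the bench.
- **Other objects:** the other two bins, their plates, the housing and the heat sink show no shift beyond about 0.6 px (roughly 2 mm). The housing check from the side view matched poorly, but the scene view shows it unmoved.
- **Robot:** it is clear of everything.

**What went wrong on the way**
- **Fingertip position:** in the images the shut fingertips sat about 25 mm short of the reported TCP. My first lift therefore missed the plate, and I worked from the images after that.
- **Final press:** pressing the plate onto its stop reached about 50 N down and 28 N forward. It slid the bin about 17–19 mm back, close to the 20 mm limit. I put the open fingers over the back wall and nudged the bin back without gripping it.

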